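# Clamp a glass cartridge with the crank

### The arm

A 7-joint arm with a two-finger parallel gripper is mounted at the origin on the work surface. World frame = base frame: x ahead of the robot, y to its left, z up, the work surface at z = 0. Lengths are in m, angles in rad, forces in N, time in s.
With the tool pointing down it reaches from about 0.4 to 0.85 m from the base axis. Payload 10.4 kg.
Tool frame: the origin (TCP) lies between the finger pads; the fingertips stand 22 mm ahead of it and the grasp point (between the pads) lies 3 mm ahead of it (r.nose_length is the distance from the TCP to the fingertips, in m); z points along the fingers, y is the line along which they close (so a half turn about z gives the same grasp; the last joint's range is limited). The gripper opens to 87 mm and grips with 3 to 60 N. Pads are 19 mm wide; open, the fingers measure 117 mm over their backs; the gripper's body (75 mm by 190 mm) begins 51 mm behind the grasp point.
Start: joints at [-1.284, 0.332, -0.065, 1.46, 0.022, 1.35, -0.088], TCP at [0.191, 0.595, 0.245] pointing down, gripper open.
Joint ranges: [-2.6, 2.6], [-0.5, 2.12], [-1.47, 1.34], [0.16, 2.42], [-1.27, 4.41], [0.06, 2.06], [-2.6, 2.6]. Speed limits (rad/s): [2.22, 2.22, 2.79, 2.79, 3.14, 3.14, 3.14].

### API

Orientations are given as a unit quaternion [x, y, z, w].
In Python, from bench import readout, cams, r gives the robot as it stands. The module is installed in compiled form; this text tells all that it offers.
- The arm moves only by the tool step_arm, never from a script. Its argument "deltas" is a list that holds one entry, the list of rows, each a list of 7 numbers: the turn, a rotation vector about the tool's x, y, z in rad, then the shift along the tool's x, y, z in m, then the opening in per cent of the stroke, from 0 (shut) to 100 (fully open). A call has 1 to 20 rows; each row is the pose to reach, as a shift and turn from the pose commanded when the call began, along the tool's axes at that moment; what a row does not reach only later rows make up. A row lasts 1/8 s, in which the tool goes at most 62.5 mm and 10.7 degrees, less where a joint would pass 70% of its speed; a pose out of reach is approached as far as the arm can. A call with a gripper value outside its range is refused whole. The fingers move at their own pace and stop on an object; "squeeze" is the grip in N (left out, the last holds). Time passes only in rows, so rows that repeat a pose let the fingers close. It gives the time, the measured TCP pose, the force, the opening and the grip force at its end, in the units of the state.
- readout.read_state(): the state, without advancing time (a new reading comes with each control period).
- cams.camera(name): name is "scene" or "top" or "wrist"; returns a dict with "img" (420x560x3 uint8, red, green, blue), "fx", "fy", "cx", "cy" (pixels), "k1" (the pictures are not rectified: a ray, as slopes to the right and down, at radius r is drawn at 1 + k1 r^2 times it, then the intrinsics apply), "origin" and "rotation" of the camera in the world; the wrist camera has in their place "T_tool_cam" (4x4, takes a point from camera to tool coordinates, whose origin is the TCP and whose axes are the flange's). Camera axes: x right, y up, looking along -z (the intrinsics and any distortion apply to the point x, -y, -z); pixel columns grow to the right and rows downward; lengths in m; the calibration is good to about 2 mm. A picture is of the moment at which its call begins: read the wrist's pose just before it. There is no depth.
- r.close_job(): hands the job in; it is judged then, once.
The state is a dict: "time": time; "joint_positions": joint angles; "joint_vel": joint speeds; "joint_torque": joint torques, N m; "ee_pos": TCP position; "eef_rot": TCP orientation; "ft_force": force on the tool from outside, world axes, zero at the start; "torque": the same for the moment, N m; "width": finger opening in m; "grip_force": force on a finger pad.
Only numpy, scipy, OpenCV 4.12 (cv2) and the standard library are available. Lean on these libraries where they do the work, as an engineer would, in place of code of your own. Each camera call takes 0.05 s, during which the arm holds its last target. There are 200 camera calls.

### The job

Fit the loose crank fully down onto the square end of the clamp stand's spindle, take it by its red knob and wind the spindle clockwise (seen from above) until its pad bears firmly on the glass cartridge: stop as soon as it is hand-tight, because overtightening cracks the glass. Keep the crank on the square while you wind, without wrenching it sideways, and do not turn the spindle with the fingers; then let go, leaving the crank seated on the square and everything else on the bench where it stands.

Things in the scene. Friction and masses are not known exactly. Their poses are not given: they have to be found in the camera images.
- stand: Fixed cartridge clamp stand, white: base 150 x 190 mm (x, y), two steel columns 16 mm thick at y = +-70 mm, white yoke 50 x 180 mm from 140 to 164 mm high. Origin: centre of the underside, on the spindle's axis; z up. Its yaw varies.
- spindle: Upright steel screw through the middle of the yoke, with a square end 14 x 14 mm, 22 mm tall, pointing up (its top 4 mm tapers to 8 mm). Origin: on the axis, on the 28 mm round shoulder at the foot of the square, about 207 mm above the bench at the start; x and y are square to the flats, z up. Clockwise seen from above sends it down 8 mm a turn, so a crank on it goes down too.
- nose (a point): centre of the face of the brass swivel pad with a rubber face, 36 mm across, at the spindle's lower end, 84 mm below the spindle's origin; it comes down on the cartridge's cap
- feed (a joint): how far the screw has come down, in m (0 = topmost; starts at 0 to 2 mm; end of travel 32 mm). Turning it free takes 0.25 N m: 3.8 N along the circle at the moving knob, 1 to 2 N just after a stroke stops. Once the pad bears on the cartridge each 100 N of clamping adds 2 N at the knob. Let go, the screw holds about 190 N: a tighter one eases back to that.
- cartridge: Glass cartridge standing loose in its seat under the spindle: 38 mm square foot, 36 mm barrel, 40 mm flat cap; 80 mm tall, give or take 2.5 mm as its cap is screwed on. Origin: centre of its underside; z up. Leave it carrying 110 to 300 N, never more; load grows about 110 N per rad from first touch. Hand-tight is 8 N at the moving knob or 5 N just after it stops; 9.5 N or 6.5 N is too much.
- crank: Loose crank, 0.3 kg, standing on its hub. Steel hub 32 x 32 mm, 38 mm tall, with a square socket 15.2 mm wide, 23 mm deep in its underside; arm 16 mm wide along +x, 28 to 38 mm above the underside, knob at its end. Origin: centre of the hub's underside; x along the arm, z up; the socket is square to x and y and fits at any quarter turn. Fully on, its origin meets the spindle's.
- knob_mid (a point): middle of the crank's red knob, an upright round grip 20 mm thick, 46 mm tall, turning freely on its pin (a gripper can hold it at a fixed yaw all the way round) in a soft rubber bush that gives 1 mm sideways for 3 N. 65 mm from the hub's axis, 63 mm above the hub's underside; the knob reaches from 40 to 86 mm above it.
- spare_cartridge: bystander: another cartridge like the one in the stand; leave it alone
- bottle_red: bystander: dark bottle with a red cap, 86 mm across, 180 mm tall
- bottle_blue: bystander: dark bottle with a blue cap, 86 mm across, 180 mm tall
- spanner: bystander: steel spanner 150 mm long lying on the bench
- beaker: bystander: glass beaker 68 mm across, 85 mm tall
- vial_rack: bystander: white rack 70 x 160 mm with vials, 44 mm tall
- wash_bottle: bystander: small white jar with a red cap, 60 mm across, 120 mm tall

How it is judged:
On the way, in this order (a step that is already met when the one before it is completed fails the run):
1. the crank is fully down on the square end of the spindle (z of crank in the frame of spindle below 0.004 m and distance between crank and spindle below 0.005 m and angle between the z axis of crank and the z axis of spindle, either way round below 0.1 rad), for 0.2 s.
2. the spindle has been wound down onto the cartridge with the crank on the square (contact force between spindle and cartridge above 60 N and distance between crank and spindle below 0.008 m), for 0.1 s.
At the end, for the whole second after the job is handed in: The spindle's nose presses on the cartridge with 110 to 300 N, the cartridge stands upright in its seat, and the crank sits at rest on the square, within 5 mm of fully down and within 0.1 rad of upright, released (contact force between spindle and cartridge between 110 and 300 N and distance between crank and spindle below 0.005 m and angle between the z axis of crank and the z axis of spindle, either way round below 0.1 rad and horizontal distance between cartridge and stand below 0.005 m and angle between cartridge's own z axis and vertical below 0.05 rad and linear speed of crank below 0.02 m/s); the robot touches nothing.
It fails at once if the cartridge is overtightened: more than 300 N from the spindle (contact force between spindle and cartridge above 300 N).
It fails at once if the spindle is touched by the fingers instead of being turned with the crank (contact force between the fingers and spindle above 2 N).
It fails at once if the crank is wrenched: more than 150 N between it and the spindle (contact force between crank and spindle above 150 N).
It fails at once if the crank comes off the square once winding has begun (value of joint feed above 0.009 m and distance between crank and spindle above 0.012 m).
It fails at once if a bystander is pushed more than 20 mm (distance of any of spare_cartridge, bottle_red, bottle_blue, spanner, beaker, vial_rack, wash_bottle from where it was at the start of the episode above 0.02 m).
It also fails if it takes over 69 s, if anything falls off the work surface, if the arm or the gripper's body presses on something with over 40 N, if the wrist force passes 120 N, or if a joint passes its speed limit or range.

## Working session

There is one attempt and no reset: what is moved stays moved. The work goes in short steps, Python scripts to look and compute and a tool call to move; the robot and the scene stay as the last step left them, time stands still between calls to the robot, and variables do not carry over. Pictures are saved under pics/ and viewed, at most 10 in all, crops included, and the job is handed in when it is done.

Besides the shell and the picture viewer there is one more tool, called after "Call:" as name([rows], argument=value, ...), one row to a line, values as JSON. step_arm: Moves the arm, as the interface text tells. Its arguments: {"type":"object","properties":{"deltas":{"type":"array"},"squeeze":{"type":"number"}},"required":["deltas"]}

```bash
mkdir -p pics
python3 - <<'E'
from bench import readout, cams, r
import cv2,numpy as np
s=readout.read_state(); print({k:np.round(v,4).tolist() for k,v in s.items()}, r.nose_length)
for n in ["top","scene"]:
    c=cams.camera(n); cv2.imwrite(f"pics/{n}0.png",c["img"][:,:,::-1]); np.savez(f"{n}0.npz",**c)
    print(n,{k:np.round(v,4).tolist() for k,v in c.items() if k!="img"})
c=cams.camera("wrist");print({k:np.round(v,4).tolist() for k,v in c.items() if k!="img"})
E
```

```text
{'time': 0.0, 'joint_positions': [-1.2836, 0.3329, -0.0647, 1.461, 0.0216, 1.3499, -0.0885], 'joint_vel': [0.0023, 0.0005, -0.0023, 0.0, -0.0011, 0.0007, -0.0011], 'joint_torque': [0.0, -62.3242, 0.0246, -38.9914, -0.0613, 0.0396, 0.0001], 'ee_pos': [0.1905, 0.5949, 0.2437], 'eef_rot': [0.1543, 0.988, -0.0007, -0.0001], 'ft_force': [0.3305, -0.8272, -0.1258], 'torque': [0.0294, 0.0219, -0.0593], 'grip_force': 0.0, 'width': 0.087} 0.022
top {'fx': 427.2443, 'fy': 427.2443, 'cx': 280.5852, 'cy': 207.1416, 'k1': 0.031, 'origin': [0.3717, -0.0044, 1.3661], 'rotation': [0.0536, -0.0491, -0.7013, 0.7092]}
scene {'fx': 408.7738, 'fy': 408.7738, 'cx': 282.5766, 'cy': 210.7067, 'k1': -0.0678, 'origin': [1.036, 0.7238, 0.7609], 'rotation': [0.1414, 0.4372, 0.8491, 0.2605]}
{'fx': 348.1765, 'fy': 348.1765, 'cx': 279.8768, 'cy': 208.0847, 'k1': -0.0874, 'T_tool_cam': [[0.0004, 0.9635, 0.2679, 0.074], [1.0, -0.0004, -0.0002, 0.0012], [-0.0001, 0.2679, -0.9635, -0.1396], [0.0, 0.0, 0.0, 1.0]]}
```

View pics/top0.png

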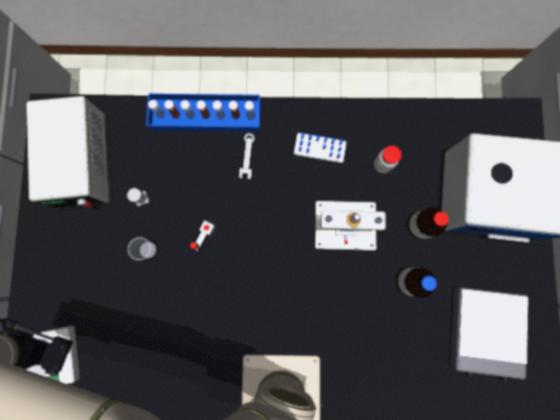

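View pics/scene0.png

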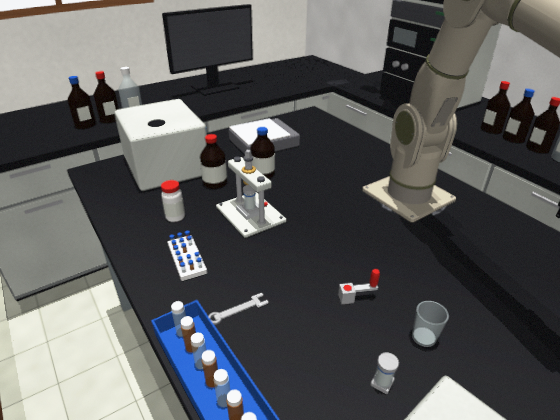

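The top view shows the crank with its hub near (207,227) and its knob near (195,245). The stand's yoke is centred near (352,219), with the bottles to its right at (430,222) and (418,282). The scene view shows the crank at (347,290) with its knob at (375,278), and the spindle at (249,160).

```bash
cat > h.py <<'E'
import numpy as np, cv2
from scipy.spatial.transform import Rotation as R
def load(n): return dict(np.load(n+".npz"))
def pose(c):
    if "origin" in c:
        q=np.asarray(c["rotation"]); return np.asarray(c["origin"]), (R.from_quat(q).as_matrix() if q.size==4 else q)
    T=np.asarray(c["T_tool_cam"]); Rt=R.from_quat(c["eef_rot"]).as_matrix()
    return c["ee_pos"]+Rt@T[:3,3], Rt@T[:3,:3]
def K(c): return np.array([[c["fx"],0,c["cx"]],[0,c["fy"],c["cy"]],[0,0,1.]]), np.array([float(c["k1"]),0,0,0])
def ray(c,uv):
    k,d=K(c); p=cv2.undistortPoints(np.float64([[uv]]),k,d)[0,0]
    o,M=pose(c); v=M@np.array([p[0],-p[1],-1]); return o,v/np.linalg.norm(v)
def plane(c,uv,z):
    o,v=ray(c,uv); return o+v*(z-o[2])/v[2]
def proj(c,P):
    o,M=pose(c); q=(np.atleast_2d(P)-o)@M*[1,-1,-1]; k,d=K(c)
    return cv2.projectPoints(q,np.zeros(3),np.zeros(3),k,d)[0][:,0]
def tri(rays):
    A=sum(np.eye(3)-np.outer(v,v) for o,v in rays); b=sum((np.eye(3)-np.outer(v,v))@o for o,v in rays); return np.linalg.solve(A,b)
def shot(n,f):
    from bench import readout,cams
    s=readout.read_state(); c=cams.camera(n); c=dict(c)
    if n=="wrist": c["ee_pos"]=np.array(s["ee_pos"]); c["eef_rot"]=np.array(s["eef_rot"])
    np.savez(f,**c); cv2.imwrite(f"pics/{f}.png",c["img"][:,:,::-1]); return c
def blobs(c,col,amin=4):
    hsv=cv2.cvtColor(c["img"],cv2.COLOR_RGB2HSV); h,s,v=cv2.split(hsv)
    m={"red":((h<8)|(h>172))&(s>140)&(v>70),"white":(s<60)&(v>150)}[col].astype(np.uint8)
    n,l,st,ce=cv2.connectedComponentsWithStats(m); return [(ce[i].round(1).tolist(),st[i].tolist()) for i in range(1,n) if st[i,4]>=amin],l
E
python3 - <<'E'
from h import *
t,s=load("top0"),load("scene0")
for c in(t,s): print(blobs(c,"red")[0])
print("hub",plane(t,(207,227),.038),"knob",plane(t,(195,245),.063), "yoke",plane(t,(352,219),.164),"spindle",plane(t,(354,218),.22))
print(tri([ray(t,(195,245)),ray(s,(375,278))]),tri([ray(t,(354,217)),ray(s,(249,155))]))
for n,c,b in(("t",t,[(180,210,60,50),(300,190,100,70)]),("s",s,[(330,260,60,50),(200,130,100,110)])):
    for i,(x,y,w,h) in enumerate(b): cv2.imwrite(f"{n}{i}.png",cv2.resize(c["img"][y:y+h,x:x+w,::-1],(400,300),interpolation=cv2.INTER_CUBIC))
I=[cv2.imread(f) for f in("t0.png","t1.png","s0.png","s1.png")]
cv2.imwrite("pics/mos.png",np.vstack([np.hstack(I[:2]),np.hstack(I[2:])]))
E
```

```text
[([392.0, 153.7], [383, 145, 19, 18, 288]), ([88.0, 204.3], [85, 202, 6, 5, 23]), ([440.5, 218.5], [433, 211, 16, 16, 197]), ([206.2, 227.2], [205, 226, 4, 4, 11]), ([193.0, 245.2], [190, 241, 8, 9, 47])]
[([99.8, 74.7], [96, 71, 9, 8, 56]), ([504.2, 84.8], [500, 81, 10, 9, 66]), ([554.7, 101.1], [550, 97, 10, 9, 73]), ([210.8, 138.1], [205, 134, 12, 10, 98]), ([169.6, 186.1], [161, 180, 18, 13, 193]), ([265.0, 203.5], [264, 202, 3, 4, 10]), ([374.4, 277.1], [370, 269, 10, 18, 143]), ([347.1, 287.5], [344, 285, 7, 6, 35])]
hub [0.50080999 0.23411506 0.038     ] knob [0.4430597  0.26403958 0.063     ] yoke [ 0.51581636 -0.19793492  0.164     ] spindle [ 0.51187829 -0.19432894  0.22      ]
[0.44167251 0.26679508 0.05838711] [ 0.51496666 -0.19527528  0.21145428]
```

View pics/mos.png

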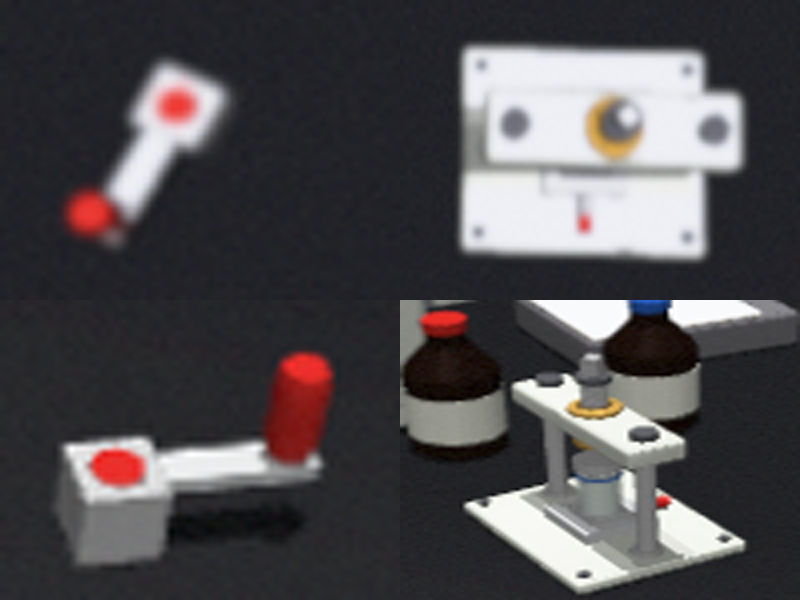

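```bash
cat >> h.py <<'E'
def go(p,yaw=None,dn=True,s=None):
    "delta row (turn, shift) taking the tool from where it is to p, tool x at world yaw, pointing down"
    if s is None:
        from bench import readout; s=readout.read_state()
    R0=R.from_quat(s["eef_rot"]); x=R0.as_matrix()[:,0]
    if yaw is None: yaw=np.arctan2(x[1],x[0])
    c,n=np.cos(yaw),np.sin(yaw); M=np.array([[c,n,0],[n,-c,0],[0,0,-1.]])
    row=np.r_[(R0.inv()*R.from_matrix(M)).as_rotvec(), R0.inv().apply(np.asarray(p)-s["ee_pos"])]
    return np.round(row,4).tolist()
E
python3 - <<'E'
from h import *
t,s=load("top0"),load("scene0")
from bench import readout
st=readout.read_state(); X=R.from_quat(st["eef_rot"]).as_matrix(); print(X.round(3))
hub=tri([ray(t,(206.2,227.2)),ray(s,(347.1,287.5))]); kn=tri([ray(t,(193.5,244.5)),ray(s,(375.5,271))])
print(hub,plane(t,(206.2,227.2),.038),plane(s,(347.1,287.5),.038),kn, plane(t,(193,245.2),.08))
d=(kn-hub)[:2]; print(np.degrees(np.arctan2(d[1],d[0])),np.hypot(*d))
for n,p,z in(("beaker",(140,250),.08),("spare",(135,195),.08),("redb",(440,218),.18),("blueb",(429,284),.18),("wash",(391,154),.12)): print(n,plane(t,p,z).round(3))
print(go([.50,.234,.19],np.radians(152)),go([.50,.234,.19],np.radians(-28)))
E
```

```text
[[-0.952  0.305 -0.   ]
 [ 0.305  0.952 -0.001]
 [ 0.    -0.001 -1.   ]]
[0.50020577 0.23755386 0.03434944] [0.50015738 0.23658559 0.038     ] [0.5025743  0.24028054 0.038     ] [0.4424943  0.26591255 0.08140159] [0.441469   0.26650842 0.08      ]
153.8310755670798 0.06430263100487438
beaker [0.426 0.424 0.08 ]
spare [0.592 0.449 0.08 ]
redb [ 0.519 -0.439  0.18 ]
blueb [ 0.339 -0.401  0.18 ]
wash [ 0.718 -0.324  0.12 ]
[-0.0011, 0.0001, 0.1789, -0.4049, -0.2494, 0.0542] [-0.0001, -0.0016, -2.9627, -0.4049, -0.2494, 0.0542]
```

Call:
step_arm([
  [[0,0,0.15,-0.4049,-0.2494,0.054,70],[0,0,0.15,-0.4049,-0.2494,0.054,70],[0,0,0.15,-0.4049,-0.2494,0.054,70],[0,0,0.15,-0.4049,-0.2494,0.054,70],[0,0,0.15,-0.4049,-0.2494,0.054,70],[0,0,0.15,-0.4049,-0.2494,0.054,70],[0,0,0.15,-0.4049,-0.2494,0.054,70],[0,0,0.15,-0.4049,-0.2494,0.054,70],[0,0,0.15,-0.4049,-0.2494,0.054,70],[0,0,0.15,-0.4049,-0.2494,0.054,70],[0,0,0.15,-0.4049,-0.2494,0.054,70]],
])

```text
time: 1.52
ee_pos: [0.4993, 0.2358, 0.1906]
eef_rot: [0.227, 0.974, 0.0, -0.0]
ft_force: [-1.0, 0.5, 0.3]
width: 0.0607
grip_force: 0.0
```

Run:
```python
from h import *
c=shot("wrist","w1")
print(c["ee_pos"].round(4)); B,_=blobs(c,"red",30); print(B)
print("hub dot",[plane(c,b[0],.038).round(4) for b in B])
print(proj(c,[[.442,.266,.086],[.442,.266,.063],[.5,.237,.038]]))
```

```text
[0.4993 0.2358 0.1906]
[([282.2, 126.4], [270, 112, 29, 26, 383]), ([283.1, 199.8], [273, 190, 21, 21, 344])]
hub dot [array([0.4445, 0.2662, 0.038 ]), array([0.5007, 0.2395, 0.038 ])]
[[280.84362213 126.01871039]
 [280.74231199 124.82895413]
 [280.11693353 200.35178973]]
```

View pics/w1.png

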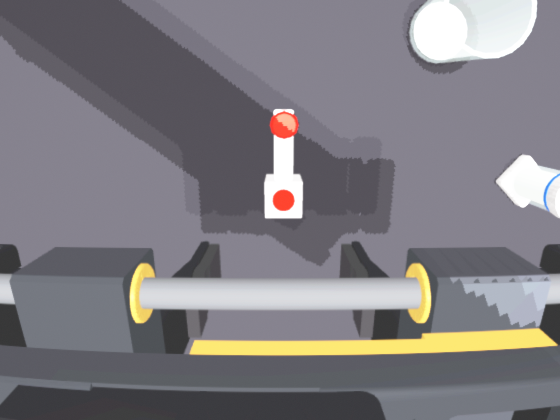

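The wrist view shows the hub dot at (283,200) and the knob at (284,125). The arm lies along tool x, and the hub is about 3 mm to tool +y.

Call:
step_arm([
  [[0,0,0,0,0.003,0.05,70],[0,0,0,0,0.003,0.1,70],[0,0,0,0,0.003,0.14,70],[0,0,0,0,0.003,0.16,70],[0,0,0,0,0.003,0.16,70],[0,0,0,0,0.003,0.16,20],[0,0,0,0,0.003,0.16,20],[0,0,0,0,0.003,0.16,20],[0,0,0,0,0.003,0.16,20],[0,0,0,0,0.003,0.16,20],[0,0,0,0,0.003,0.16,20]],
], squeeze=40)

```text
time: 2.95
ee_pos: [0.5018, 0.2373, 0.0311]
eef_rot: [0.228, 0.974, 0.0, 0.0]
ft_force: [-1.6, -0.2, 5.7]
width: 0.0316
grip_force: 40.0
```

Call:
step_arm([
  [[0,0,0,0,0,-0.02,20],[0,0,0,0,0,-0.08,20],[0,0,0,0,0,-0.14,20],[0,0,0,0,0,-0.2,20],[0,0,0,-0.2212,-0.4427,-0.3,20],[0,0,0,-0.2212,-0.4427,-0.3,20],[0,0,0,-0.2212,-0.4427,-0.3,20],[0,0,0,-0.2212,-0.4427,-0.3,20],[0,0,0,-0.2212,-0.4427,-0.3,20],[0,0,0,-0.2212,-0.4427,-0.3,20],[0,0,0,-0.2212,-0.4427,-0.3,20],[0,0,0,-0.2212,-0.4427,-0.3,20],[0,0,0,-0.2212,-0.4427,-0.3,20],[0,0,0,-0.2212,-0.4427,-0.3,20],[0,0,0,-0.2212,-0.4427,-0.3,20],[0,0,0,-0.2212,-0.4427,-0.3,20]],
])

```text
time: 4.95
ee_pos: [0.5035, -0.2565, 0.3302]
eef_rot: [0.227, 0.974, 0.0, -0.0]
ft_force: [0.2, -0.1, -3.3]
width: 0.0318
grip_force: 40.0
```

Run:
```python
from h import *
from bench import readout
s=readout.read_state(); print(np.round(s["joint_positions"],3),s["ft_force"],s["width"])
c=shot("wrist","w2"); S=shot("scene","s2")
print(c["ee_pos"],c["eef_rot"])
u=proj(c,[.514,-.195,.229])[0]; print(u)
x,y=u.astype(int); a=c["img"]; cv2.imwrite("pics/w2m.png",np.hstack([cv2.resize(a[...,::-1],(400,300)),cv2.resize(a[max(y-45,0):y+45,x-60:x+60,::-1],(400,300),interpolation=cv2.INTER_CUBIC)]))
```

```text
[-0.208  0.184  0.7    1.516 -0.119  1.486  1.607] [ 0.16943799 -0.08409115 -3.30395375] 0.03179955494535653
[ 0.50352891 -0.25654226  0.3302403 ] [ 2.26825109e-01  9.73935426e-01  3.32249209e-04 -2.14085950e-04]
[362.09985735 193.88435159]
```

View pics/w2m.png

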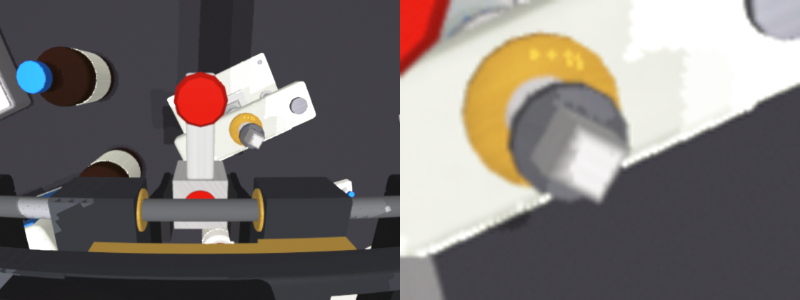

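The wrist view shows the spindle to the right of the held crank, with its square end near full-frame (477,200) px. The square is turned about 23° from the tool axes. I'll measure that more precisely.

Run:
```python
from h import *
c=load("w2"); a=c["img"]; g=cv2.cvtColor(a,cv2.COLOR_RGB2GRAY); x0,y0=325,165
sub=cv2.resize(a[y0:y0+60,x0:x0+80],(800,600),interpolation=cv2.INTER_CUBIC)
cv2.imwrite("pics/w2z.png",sub[...,::-1])
b=cv2.GaussianBlur(g,(0,0),.7)
print(b[178:212:2,336:372:2])
```

```text
[[204 173  97  93 101 104 117 124 118 123 124 125 123 122 118 149 224 239]
 [183 113  92 102 103 104 112 129 121 116 110 122 124 123 121 124 204 239]
 [127  86 101 104 103 105 121 133 136 135 121 119 119 123 121 114 164 235]
 [ 93  94 101 103 104 111 130 134 134 138 142 136 123 118 108 103 119 211]
 [ 89  99 101 101 103 122 132 134 134 149 165 150 142 134 119 105 108 188]
 [ 92 101 102 102 111 130 133 134 137 167 205 194 169 150 141 128 113 183]
 [ 93 104 103 106 125 133 134 134 150 193 228 232 217 193 168 149 133 178]
 [ 95 103 104 116 132 134 134 137 161 204 238 243 241 232 215 192 168 175]
 [106 102 106 125 133 134 135 147 173 208 242 243 243 243 238 229 204 200]
 [116 101 105 121 133 134 140 162 192 229 245 245 243 243 243 235 217 228]
 [136 102 102 107 127 133 148 174 207 240 243 245 245 244 240 203 136 109]
 [155 124 104 101 111 131 156 182 207 236 242 242 243 244 231 148  76  67]
 [176 169 136 105 101 115 134 152 181 220 239 243 242 237 190  95  67  67]
 [231 224 208 157 110 119 123 126 140 167 200 226 239 221 126  70  66  67]
 [239 237 232 215 189 186 123 117 120 122 129 159 197 173  83  66  67  67]
 [234 234 223 216 210 143  81  81  88  82  74  82 112 104  69  66  66  66]
 [224 217 180 125  84  69  67  66  67  67  67  66  68  68  66  66  67  66]]
```

View pics/w2z.png

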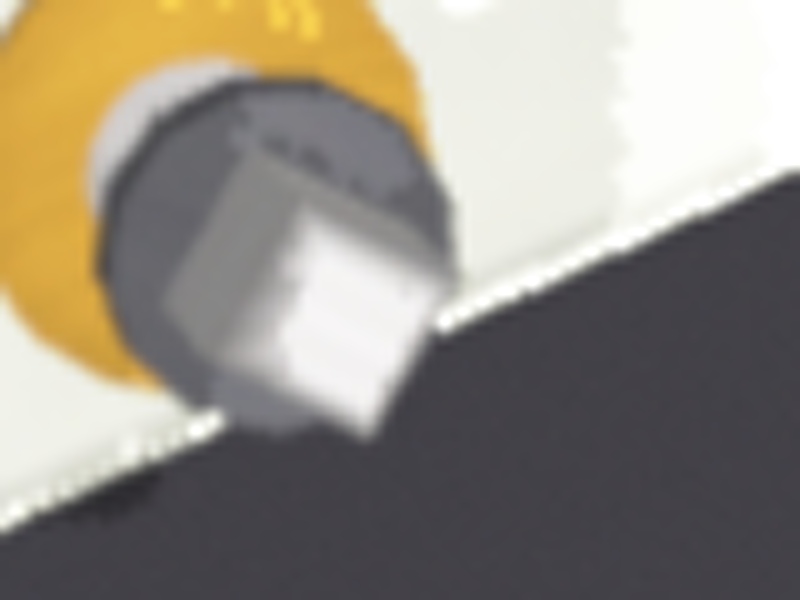

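```bash
cat > sp.py <<'E'
from h import *
c=load("w2"); f=lambda X,Y,z:plane(c,(325+X/10-.45,165+Y/10-.45),z)
A,B,C=f(165,305,.207),f(245,155,.207),f(455,265,.207)
D,E,F=f(215,360,.225),f(370,440,.225),f(440,330,.227)
ang=lambda p,q:(np.degrees(np.arctan2(*(q-p)[[1,0]]))%90, np.hypot(*(q-p)[:2])*1000)
print("edges",ang(A,B),ang(B,C),ang(D,E),ang(E,F)); print("shoulder",f(277,255,.207))
print("base corner diag mid", (A+C)/2, "upper mid D..opposite",(D+f(455,285,.225))/2)
E
python3 sp.py
python3 - <<'E'
from h import *
t,s=load("top0"),load("scene0"); S=load("s2")
x,y,w,h=225,135,50,50
I=[cv2.resize(k["img"][y:y+h,x:x+w,::-1],(400,400),interpolation=cv2.INTER_CUBIC) for k in (s,)]
x,y,w,h=335,200,40,40
I.append(cv2.resize(t["img"][y:y+h,x:x+w,::-1],(400,400),interpolation=cv2.INTER_CUBIC))
cv2.imwrite("pics/z3.png",np.hstack(I))
E
```

```text
edges (np.float64(38.32173122584885), np.float64(13.145535440092058)) (np.float64(36.73810681545511), np.float64(18.990529453689433)) (np.float64(36.59133473639971), np.float64(13.227075180453594)) (np.float64(38.816702227587655), np.float64(9.712156115958999))
shoulder [ 0.51477125 -0.19819471  0.207     ]
base corner diag mid [ 0.51811107 -0.19679964  0.207     ] upper mid D..opposite [ 0.51597349 -0.19805122  0.225     ]
```

View pics/z3.png

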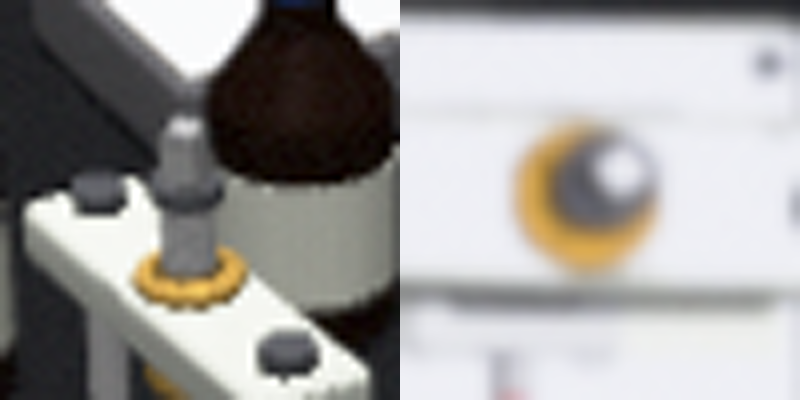

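The crops confirm the square is yawed about 37.5° (mod 90) with its centre near (0.516,-0.197). Next I turn the crank to match and take a second look with the spindle on the other side of the tool.

```bash
python3 -c "
from h import *
print(go([.5718,-.1794,.30],np.radians(127.5)))"
```

```text
[0.0004, -0.0003, 0.458, -0.027, 0.0998, 0.0305]
```

Call:
step_arm([
  [[0,0,0.15,-0.009,0.033,0.01,20],[0,0,0.3,-0.018,0.066,0.02,20],[0,0,0.458,-0.027,0.0998,0.0305,20],[0,0,0.458,-0.027,0.0998,0.0305,20],[0,0,0.458,-0.027,0.0998,0.0305,20]],
])

```text
time: 5.68
ee_pos: [0.5715, -0.1806, 0.3001]
eef_rot: [0.442, 0.897, -0.0, -0.0]
ft_force: [0.3, -0.1, -3.3]
width: 0.0315
grip_force: 40.0
```

Run:
```python
from h import *
from bench import readout
s=readout.read_state(); print(np.round(s["joint_positions"],3),s["ee_pos"])
c=shot("wrist","w3")
u=proj(c,[.516,-.197,.215])[0]; x0,y0=(u-[35,28]).astype(int); print(u,x0,y0); a=c["img"]
cv2.imwrite("pics/w3m.png",np.hstack([cv2.resize(a[60:270,80:360,::-1],(400,300)),cv2.resize(a[y0:y0+60,x0:x0+80,::-1],(400,300),interpolation=cv2.INTER_CUBIC)]))
for n in("w2","w3"): print(blobs(load(n),"red",100)[0])
```

```text
[-0.327  0.288  0.7    1.478 -0.185  1.443  1.031] [ 0.57150674 -0.18063072  0.30006289]
[198.01302302 195.45677203] 163 167
[([280.4, 138.7], [244, 100, 75, 77, 4377]), ([279.9, 273.0], [261, 267, 39, 11, 313])]
[([280.6, 138.9], [243, 101, 76, 76, 4385]), ([280.1, 273.5], [261, 267, 39, 12, 351])]
```

View pics/w3m.png

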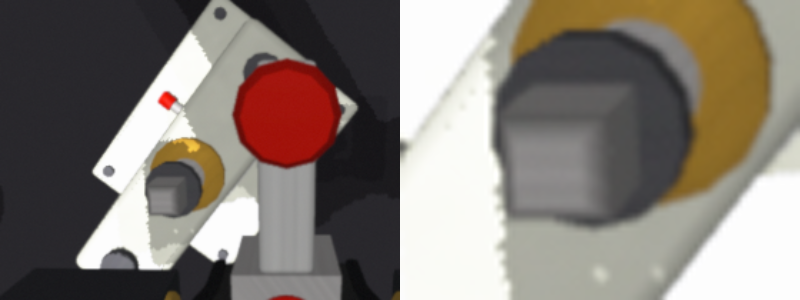

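```bash
cat > fit.py <<'E'
from h import *
def tl(c,P): return R.from_quat(c["eef_rot"]).inv().apply(P-c["ee_pos"])
c=load("w3"); px=lambda X,Y:(163+(X-400)/5-.4,167+Y/5-.4)
for n,X,Y,z,o in(("BRbase",638,84,.207,(-.007,-.007)),("FLtop",508,212,.225,(.007,.007)),("BLtop",502,112,.225,(-.007,.007)),("shoulder",594,127,.207,(0,0))):
    q=tl(c,plane(c,px(X,Y),z)); q[:2]+=o; print(n,q.round(4),(c["ee_pos"]+R.from_quat(c["eef_rot"]).apply(q)).round(4))
# hub/knob as this camera sees them, tool frame: knob top at TCP z -.055, dot at -.007 (full width 39px, top row 267)
for n in("w2","w3"):
    c=load(n); zt=c["ee_pos"][2]
    print(n,"knob",tl(c,plane(c,(280.5,138.8),zt+.055)).round(4),"knob lo",tl(c,plane(c,(280.5,138.8),zt+.009)).round(4),"dot top edge",tl(c,plane(c,(280,266.5),zt+.007)).round(4),"dot L,R",tl(c,plane(c,(261,278),zt+.007)).round(4),tl(c,plane(c,(300,278),zt+.007)).round(4))
# hub top front edge (boundary hub back of arm): crop row 237 -> full
    e=60+237*.7; print("hub top +x edge",tl(c,plane(c,(262,e),zt+.007)).round(4))
E
python3 fit.py
```

```text
BRbase [ 0.0203 -0.054   0.0931] [ 0.5163 -0.1974  0.207 ]
FLtop [ 0.0212 -0.0541  0.0751] [ 0.5156 -0.1967  0.225 ]
BLtop [ 0.0204 -0.0539  0.0751] [ 0.5163 -0.1973  0.225 ]
shoulder [ 0.0213 -0.0534  0.0931] [ 0.5161 -0.1962  0.207 ]
w2 knob [ 0.0679  0.0012 -0.055 ] knob lo [ 0.0645  0.0013 -0.009 ] dot top edge [ 0.0121  0.0011 -0.007 ] dot L,R [ 0.0068 -0.0068 -0.007 ] [ 0.0068  0.0096 -0.007 ]
hub top +x edge [ 0.0299 -0.0061 -0.007 ]
w3 knob [ 0.0683  0.0007 -0.055 ] knob lo [ 0.0649  0.0008 -0.009 ] dot top edge [ 0.0125  0.0006 -0.007 ] dot L,R [ 0.0072 -0.0074 -0.007 ] [ 0.0072  0.009  -0.007 ]
hub top +x edge [ 0.0303 -0.0066 -0.007 ]
```

```bash
cat >> fit.py <<'E'
print()
c=load("w3"); zt=c["ee_pos"][2]; g=cv2.cvtColor(c["img"],cv2.COLOR_RGB2GRAY)
print("col250",g[215:275:2,250].tolist()); print("col310",g[215:275:2,310].tolist())
for row,z in((226,-.031),(252,.007)): q=tl(c,plane(c,(262,row),zt+z)); print(row,q.round(4))
print("row240",g[240,225:340:2].tolist())
E
python3 fit.py | sed -n '/^$/,$p'
```

```text
col250 [253, 253, 253, 253, 252, 134, 99, 96, 96, 97, 96, 95, 97, 95, 96, 95, 96, 97, 97, 127, 138, 137, 137, 138, 138, 138, 138, 139, 140, 141]
col310 [39, 40, 41, 41, 45, 92, 96, 97, 97, 97, 97, 97, 97, 97, 97, 97, 96, 96, 96, 122, 135, 135, 135, 137, 140, 140, 138, 135, 135, 137]
226 [ 0.0175 -0.0087  0.031 ]
252 [ 0.019  -0.0068 -0.007 ]
row240 [158, 243, 253, 249, 153, 111, 125, 239, 253, 250, 158, 98, 96, 96, 96, 95, 97, 97, 110, 140, 150, 153, 156, 158, 158, 156, 152, 153, 154, 154, 152, 153, 157, 156, 155, 152, 139, 107, 97, 94, 94, 96, 98, 97, 96, 75, 42, 40, 41, 40, 38, 40, 40, 40, 41, 41, 40, 40]
```

Call:
step_arm([
  [[0,0,0,0.0184,-0.0549,0,20],[0,0,0,0.0184,-0.0549,0.015,20],[0,0,0,0.0184,-0.0549,0.03,20],[0,0,0,0.0184,-0.0549,0.034,20],[0,0,0,0.0184,-0.0549,0.034,20]],
])

```text
time: 6.35
ee_pos: [0.5172, -0.1989, 0.2657]
eef_rot: [0.443, 0.897, -0.0, -0.0]
ft_force: [-0.3, -0.1, -4.0]
width: 0.0317
grip_force: 40.0
```

Run:
```python
from h import *
from bench import readout
import time
s=readout.read_state(); print(s["ee_pos"],s["ft_force"],s["time"])
T=np.array([.5715,-.1806])+R.from_quat(s["eef_rot"]).as_matrix()[:2,:2]@[.0184,-.0549]; print("goal",T)
c=shot("scene","s4")
x,y,w,h=225,120,60,45
cv2.imwrite("pics/s4z.png",cv2.resize(c["img"][y:y+h,x:x+w,::-1],(800,600),interpolation=cv2.INTER_CUBIC))
```

```text
[ 0.51718768 -0.19894666  0.26570067] [-0.27254604 -0.0784176  -4.03615762] 6.35
goal [ 0.51672755 -0.19937621]
```

View pics/s4z.png

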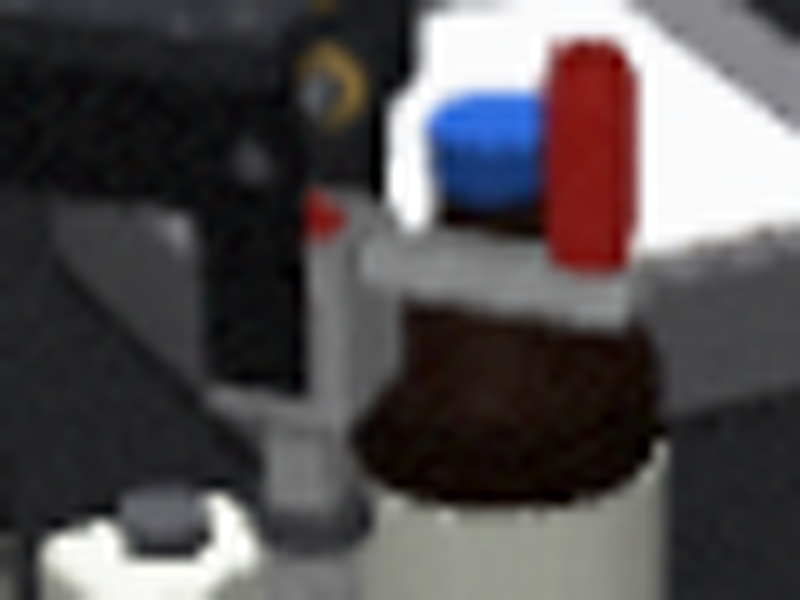

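Run:
```python
from h import *
c=load("s4"); Z=lambda P:(proj(c,P)-[225,120]+.46)*13.33
a=np.radians(37.5+90*np.arange(4)+45)
def sq(x,y,z,h): return np.c_[x+h*2**.5*np.cos(a),y+h*2**.5*np.sin(a),0*a+z]
th=np.linspace(0,6.28,60)
S=(.516,-.197)
for n,P in(("hub bot",sq(*S,.235,.016)),("hub top",sq(*S,.273,.016)),("square",sq(*S,.222,.007)),("shoulder",np.c_[S[0]+.014*np.cos(th),S[1]+.014*np.sin(th),0*th+.207])):
    q=Z(P); print(n,q.min(0).round(),q.max(0).round())
    if len(q)==4: print(q.round().tolist())
J=Z([[S[0],S[1],.235],[S[0]+.001*.609,S[1]-.001*.793,.235],[S[0]+.001*.793,S[1]+.001*.609,.235]]); print(J[1:]-J[0])
g=cv2.cvtColor(c["img"],cv2.COLOR_RGB2GRAY); print(g[143:162,238:258])
```

```text
hub bot [212. 330.] [407. 415.]
[[352.0, 415.0], [407.0, 351.0], [269.0, 330.0], [212.0, 393.0]]
hub top [204. 168.] [403. 250.]
[[346.0, 250.0], [403.0, 189.0], [262.0, 168.0], [204.0, 229.0]]
square [270. 407.] [355. 445.]
[[330.0, 445.0], [355.0, 417.0], [294.0, 407.0], [270.0, 436.0]]
shoulder [250. 458.] [379. 519.]
[[-4.34134052 -0.69148945]
 [-1.75756274  1.98749106]]
[[ 61  61  31  18  17  13  14  17  17  18  85 116 112  93  87  89  87  37
   18  24]
 [ 59  60  31   7  15  21  17  15  15  20  87 117 113  95  88  89  88  33
   21  20]
 [ 57  58  28  15  21  14  14  17  15  14  87 115 116  91  90  86  88  40
   20  19]
 [ 60  60  35  19  14  19  18  19  15  13  86 115 112  93  88  88  89  37
   20  16]
 [ 49  58  37  18  21  14  17  15  14  19  84 117 113  94  90  88  78  33
   16  15]
 [ 33  51  47  36  20  10  14  12  15   7  85 117 112  92  88  77  53  24
   15  20]
 [ 25  30  65  94  95  76  75  59  39  36  87 115 113  92  89  51  22  22
   23  18]
 [ 30  25  54  84  96 100  98 104 104 101 108 118 118  95  65  25  17  19
   19  16]
 [ 34  34  30  37  60  75  77  94 102 107 
[... 193 characters left out ...]
   9  10
   16  15]
 [ 36  32  34  36  29  22  43 111 117 116 118  98  90  67  18  11   9  14
   10   6]
 [ 33  31  35  36  34  32  43 110 117 114 117  98  88  74  43  14  10  12
    5  17]
 [ 60  44  36  33  33  37  58 108 116 115 117 105  89  66  78  73  25  14
   12   8]
 [ 95  88 150 218 109  44  53 100 115 115 119 103  80  55  64 120 148 104
   49  40]
 [101 104 136 240 235 118  55  70  75  82  83  83  61  53  43 130 152 137
  130 130]
 [ 91  77  99 241 248 170  71  52  55  56  60  62  53  47  41 128 139 143
  146 149]
 [ 63  52  71 239 247 238 110  51  56  56  55  54  51  51  93 134 140 146
  147 148]
 [ 53  76 220 245 247 246 160  98  80  68  67  75  76  98 124 136 140 143
  145 148]]
```

The crop shows the hub centred over the square to within about 1 mm: hub columns span about 205–400 and the square about 268–352. I'll make a small correction and lower slowly.

Call:
step_arm([
  [[0,0,0,-0.0004,-0.0005,0.004,20],[0,0,0,-0.0004,-0.0005,0.007,20],[0,0,0,-0.0004,-0.0005,0.01,20],[0,0,0,-0.0004,-0.0005,0.012,20],[0,0,0,-0.0004,-0.0005,0.012,20]],
])

```text
time: 7.02
ee_pos: [0.5167, -0.1998, 0.2539]
eef_rot: [0.443, 0.897, 0.0, -0.0]
ft_force: [0.3, 0.1, -3.4]
width: 0.0316
grip_force: 40.0
```

Call:
step_arm([
  [[0,0,0,0,0,0.004,20],[0,0,0,0,0,0.008,20],[0,0,0,0,0,0.012,20],[0,0,0,0,0,0.0135,20],[0,0,0,0,0,0.0135,20]],
])

```text
time: 7.65
ee_pos: [0.5167, -0.1998, 0.2404]
eef_rot: [0.443, 0.897, 0.0, -0.0]
ft_force: [1.0, 0.6, -3.5]
width: 0.0319
grip_force: 40.0
```

Call:
step_arm([
  [[0,0,0,0,0,0.001,20],[0,0,0,0,0,0.002,20],[0,0,0,0,0,0.003,20],[0,0,0,0,0,0.003,20]],
])

```text
time: 8.15
ee_pos: [0.5168, -0.1998, 0.2379]
eef_rot: [0.443, 0.897, 0.0, 0.0]
ft_force: [-2.7, 1.3, 3.0]
width: 0.0315
grip_force: 40.0
```

Call:
step_arm([
  [[0,0,0,0,0,0,60],[0,0,0,0,0,0,60],[0,0,0,0,0,0,60],[0,0,0,0,0,-0.018,60],[0,0,0,0,0,-0.037,60],[0,0,0,0.03,0,-0.037,60],[0,0,0,0.067,0,-0.037,60],[0,0,0,0.067,0,-0.037,60],[0,0,0,0.067,0,-0.037,60]],
])

```text
time: 9.28
ee_pos: [0.4765, -0.147, 0.2755]
eef_rot: [0.443, 0.897, 0.0, 0.001]
ft_force: [-0.6, -0.2, 0.9]
width: 0.0521
grip_force: 0.0
```

Run:
```python
from h import *
from bench import readout
s=readout.read_state(); print(np.round(s["joint_positions"],3),s["ee_pos"],s["width"],s["ft_force"],s["torque"])
c=shot("wrist","w5"); S=shot("scene","s5"); T=shot("top","t5"); print(blobs(c,"red",60)[0],blobs(S,"red",10)[0],blobs(T,"red",10)[0])
zk=.207+.086
for b,_ in blobs(c,"red",60)[0]: print(plane(c,b,zk), plane(c,b,.245))
for b,_ in blobs(S,"red",10)[0]: print("scene",b,plane(S,b,.245))
I=[cv2.resize(c["img"][...,::-1],(400,300)),cv2.resize(S["img"][120:180,215:295,::-1],(400,300),interpolation=cv2.INTER_CUBIC)]
cv2.imwrite("pics/m5.png",np.hstack(I))
```

```text
[-0.454  0.01   0.676  1.771 -0.007  1.361  0.877] [ 0.47650954 -0.14703977  0.27554907] 0.05214076851438994 [-0.55821117 -0.16813004  0.91778018] [-0.07418879  0.01546763  0.00772745]
[([242.6, 204.1], [237, 199, 12, 11, 86]), ([279.8, 261.4], [259, 241, 43, 37, 1261]), ([280.1, 311.5], [269, 310, 23, 5, 84])] [([99.8, 74.7], [96, 71, 9, 8, 56]), ([504.2, 84.9], [500, 81, 10, 9, 65]), ([554.7, 101.2], [550, 97, 10, 10, 74]), ([210.8, 138.1], [205, 134, 12, 10, 98]), ([270.5, 142.3], [269, 134, 4, 16, 53]), ([247.5, 145.0], [245, 144, 6, 3, 14]), ([169.6, 186.0], [161, 180, 18, 13, 194]), ([265.2, 203.5], [264, 202, 4, 4, 11])] [([392.0, 153.7], [383, 145, 19, 18, 288]), ([88.0, 204.3], [85, 202, 6, 5, 23]), ([440.5, 218.5], [433, 211, 16, 16, 197])]
[ 0.44058878 -0.12148647  0.293     ] [ 0.44419852 -0.13483537  0.245     ]
[ 0.46504957 -0.13122226  0.293     ] [ 0.47827779 -0.14839948  0.245     ]
[ 0.47844451 -0.14852781  0.293     ] [ 0.49693988 -0.17250991  0.245     ]
scene [99.8, 74.7] [ 0.69937113 -1.11790289  0.245     ]
scene [504.2, 84.9] [-0.66256236 -0.11123175  0.245     ]
scene [554.7, 101.2] [-0.66430706  0.10314987  0.245     ]
scene [210.8, 138.1] [ 0.58532499 -0.29117689  0.245     ]
scene [270.5, 142.3] [ 0.45496055 -0.17213347  0.245     ]
scene [247.5, 145.0] [ 0.51887107 -0.19315386  0.245     ]
scene [169.6, 186.0] [ 0.78539489 -0.10626249  0.245     ]
scene [265.2, 203.5] [0.63480981 0.08218705 0.245     ]
```

View pics/m5.png

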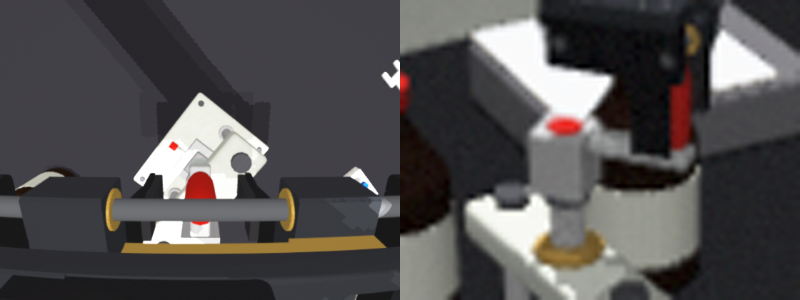

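The wrist and scene views show the crank upright and seated on the spindle, with the knob between the open fingers. In the scene crop the hub's red dot is at (565,127) and the shoulder sits just beneath the hub. I grip the knob next.

Call:
step_arm([
  [[0,0,0,0,0,0,10],[0,0,0,0,0,0,10],[0,0,0,0,0,0,10],[0,0,0,0,0,0,10],[0,0,0,0,0,0,10]],
], squeeze=25)

```text
time: 10.05
ee_pos: [0.4761, -0.1466, 0.2745]
eef_rot: [0.443, 0.897, 0.0, -0.0]
ft_force: [0.5, 0.4, -0.7]
width: 0.0193
grip_force: 25.0
```

```bash
cat > wind.py <<'E'
import sys; from h import *
# rows for stroke: start angle, step, n (deg); tool x radial, y clockwise tangent
def rows(p0,dp,n):
    o=[]; a=np.radians(p0)
    for i in range(1,n+1):
        p=np.radians(p0+dp*i); o.append([0,0,0]+np.round([.065*(np.cos(p)-np.cos(a)),.065*(np.sin(p)-np.sin(a)),.008*dp*i/360],4).tolist()+[10])
    return o
if __name__=="__main__":
    from bench import readout
    s=readout.read_state(); R0=R.from_quat(s["eef_rot"]); p=np.radians(float(sys.argv[1])); f=R0.inv().apply(s["ft_force"])
    print("time",s["time"],"radial",f@[np.cos(p),np.sin(p),0],"resist",-f@[-np.sin(p),np.cos(p),0],"fz",s["ft_force"][2],"w",s["width"])
    q=R0.inv().apply(s["ee_pos"]-np.array([.4765,-.147,.2755])); print("angle by pose",np.degrees(np.arctan2(q[1],q[0]+.065))%360,"rad",np.hypot(q[0]+.065,q[1]),"down",q[2])
    if len(sys.argv)>3: print(str(rows(float(sys.argv[1]),float(sys.argv[2]),int(sys.argv[3]))).replace("0.0,","0,"))
E
python3 wind.py 0 15 8
python3 - <<'E'
from h import *
c=load("scene0"); 
for z in np.arange(.09,.131,.005): print(z.round(3),proj(c,[.516,-.197,z])[0].round(1))
x,y=249,189; g=c["img"]; print(cv2.cvtColor(g,cv2.COLOR_RGB2GRAY)[165:215,246:252:2].T)
E
```

```text
time 10.05 radial 0.04322046676822166 resist -0.6563249713455624 fz -0.7077003046548616 w 0.01927528940928841
angle by pose 359.9147362036328 rad 0.06559514686456831 down 0.0009908049711963344
[[0, 0, 0, -0.0022, 0.0168, 0.0003, 10], [0, 0, 0, -0.0087, 0.0325, 0.0007, 10], [0, 0, 0, -0.019, 0.046, 0.001, 10], [0, 0, 0, -0.0325, 0.0563, 0.0013, 10], [0, 0, 0, -0.0482, 0.0628, 0.0017, 10], [0, 0, 0, -0.065, 0.065, 0.002, 10], [0, 0, 0, -0.0818, 0.0628, 0.0023, 10], [0, 0, 0, -0.0975, 0.0563, 0.0027, 10]]
0.09 [249.5 190.4]
0.095 [249.5 189. ]
0.1 [249.4 187.6]
0.105 [249.3 186.2]
0.11 [249.3 184.8]
0.115 [249.2 183.4]
0.12 [249.2 182. ]
0.125 [249.1 180.5]
0.13 [249.1 179.1]
[[122 115 120 121 106 170 188 127 127 235 244 236 203 142 124 121 120 114
  102  79  96 109 107 106 106 104 113 113 115 127  98  79 122 134 134 132
  130 131 130 128 129 127 127 125 117 107 129 153 158 167]
 [115 123 124 116 111 156 191 134 165 240 246 246 242 231 186 136 123 122
  118 104 105 104 107 105 107 107 116 118 119 115 108  72 129 141 140 141
  143 141 141 143 141 141 142 138 121 112 117 120 150 156]
 [118 116 118 112  98 179 199 134 110 234 246 246 246 245 238 224 165 128
  122 120 121 101 104 105 106 106 118 121 118 138 112  70 128 139 140 140
  140 140 139 141 141 141 141 140 124 123 118 122 122 126]]
```

Call:
step_arm([
  [[0,0,0,-0.0022,0.0168,0.0003,10],[0,0,0,-0.0087,0.0325,0.0007,10],[0,0,0,-0.019,0.046,0.001,10],[0,0,0,-0.0325,0.0563,0.0013,10],[0,0,0,-0.0482,0.0628,0.0017,10],[0,0,0,-0.065,0.065,0.002,10],[0,0,0,-0.0818,0.0628,0.0023,10],[0,0,0,-0.0975,0.0563,0.0027,10]],
])

```text
time: 11.05
ee_pos: [0.5817, -0.1883, 0.2719]
eef_rot: [0.442, 0.897, 0.001, -0.0]
ft_force: [-2.3, 2.6, 6.8]
width: 0.0191
grip_force: 25.0
```

```bash
python3 wind.py 120 15 16
```

```text
time 11.05 radial -1.9762474501916785 resist 2.853417999769981 fz 6.785696783073611 w 0.019137696398519314
angle by pose 118.7252308656696 rad 0.06636059310714422 down 0.0035984864184835127
[[0, 0, 0, -0.0135, -0.0103, 0.0003, 10], [0, 0, 0, -0.0238, -0.0238, 0.0007, 10], [0, 0, 0, -0.0303, -0.0395, 0.001, 10], [0, 0, 0, -0.0325, -0.0563, 0.0013, 10], [0, 0, 0, -0.0303, -0.0731, 0.0017, 10], [0, 0, 0, -0.0238, -0.0888, 0.002, 10], [0, 0, 0, -0.0135, -0.1023, 0.0023, 10], [0, 0, 0, -0, -0.1126, 0.0027, 10], [0, 0, 0, 0.0157, -0.1191, 0.003, 10], [0, 0, 0, 0.0325, -0.1213, 0.0033, 10], [0, 0, 0, 0.0493, -0.1191, 0.0037, 10], [0, 0, 0, 0.065, -0.1126, 0.004, 10], [0, 0, 0, 0.0785, -0.1023, 0.0043, 10], [0, 0, 0, 0.0888, -0.0888, 0.0047, 10], [0, 0, 0, 0.0953, -0.0731, 0.005, 10], [0, 0, 0, 0.0975, -0.0563, 0.0053, 10]]
```

Call:
step_arm([
  [[0,0,0,-0.0135,-0.0103,0.0003,10],[0,0,0,-0.0238,-0.0238,0.0007,10],[0,0,0,-0.0303,-0.0395,0.001,10],[0,0,0,-0.0325,-0.0563,0.0013,10],[0,0,0,-0.0303,-0.0731,0.0017,10],[0,0,0,-0.0238,-0.0888,0.002,10],[0,0,0,-0.0135,-0.1023,0.0023,10],[0,0,0,0,-0.1126,0.0027,10],[0,0,0,0.0157,-0.1191,0.003,10],[0,0,0,0.0325,-0.1213,0.0033,10],[0,0,0,0.0493,-0.1191,0.0037,10],[0,0,0,0.065,-0.1126,0.004,10],[0,0,0,0.0785,-0.1023,0.0043,10],[0,0,0,0.0888,-0.0888,0.0047,10],[0,0,0,0.0953,-0.0731,0.005,10],[0,0,0,0.0975,-0.0563,0.0053,10]],
])

```text
time: 13.05
ee_pos: [0.4769, -0.1459, 0.2666]
eef_rot: [0.443, 0.897, -0.0, 0.0]
ft_force: [-1.4, -3.8, 3.3]
width: 0.0193
grip_force: 25.0
```

```bash
python3 wind.py 0 15 16
```

```text
time 13.05 radial -2.2231976386332284 resist 3.4262914627742496 fz 3.2683573588445842 w 0.01926779714185769
angle by pose 0.9047188534078933 rad 0.06565485325481399 down 0.008933608132738883
[[0, 0, 0, -0.0022, 0.0168, 0.0003, 10], [0, 0, 0, -0.0087, 0.0325, 0.0007, 10], [0, 0, 0, -0.019, 0.046, 0.001, 10], [0, 0, 0, -0.0325, 0.0563, 0.0013, 10], [0, 0, 0, -0.0482, 0.0628, 0.0017, 10], [0, 0, 0, -0.065, 0.065, 0.002, 10], [0, 0, 0, -0.0818, 0.0628, 0.0023, 10], [0, 0, 0, -0.0975, 0.0563, 0.0027, 10], [0, 0, 0, -0.111, 0.046, 0.003, 10], [0, 0, 0, -0.1213, 0.0325, 0.0033, 10], [0, 0, 0, -0.1278, 0.0168, 0.0037, 10], [0, 0, 0, -0.13, 0, 0.004, 10], [0, 0, 0, -0.1278, -0.0168, 0.0043, 10], [0, 0, 0, -0.1213, -0.0325, 0.0047, 10], [0, 0, 0, -0.111, -0.046, 0.005, 10], [0, 0, 0, -0.0975, -0.0563, 0.0053, 10]]
```

One turn done, with a free reading of 3.4 N. I'll wind another 240°.

Call:
step_arm([
  [[0,0,0,-0.0022,0.0168,0.0003,10],[0,0,0,-0.0087,0.0325,0.0007,10],[0,0,0,-0.019,0.046,0.001,10],[0,0,0,-0.0325,0.0563,0.0013,10],[0,0,0,-0.0482,0.0628,0.0017,10],[0,0,0,-0.065,0.065,0.002,10],[0,0,0,-0.0818,0.0628,0.0023,10],[0,0,0,-0.0975,0.0563,0.0027,10],[0,0,0,-0.111,0.046,0.003,10],[0,0,0,-0.1213,0.0325,0.0033,10],[0,0,0,-0.1278,0.0168,0.0037,10],[0,0,0,-0.13,0,0.004,10],[0,0,0,-0.1278,-0.0168,0.0043,10],[0,0,0,-0.1213,-0.0325,0.0047,10],[0,0,0,-0.111,-0.046,0.005,10],[0,0,0,-0.0975,-0.0563,0.0053,10]],
])

```text
time: 15.05
ee_pos: [0.4922, -0.259, 0.2618]
eef_rot: [0.443, 0.896, -0.0, 0.002]
ft_force: [3.4, -4.5, 5.5]
width: 0.0194
grip_force: 25.0
```

```bash
python3 wind.py 240 15 8
python3 - <<'E'
from h import *
S=shot("scene","s6"); print(cv2.cvtColor(S["img"],cv2.COLOR_RGB2GRAY)[165:215,246:252:2].T)
E
```

```text
time 15.05 radial 2.8921706627718953 resist 4.869042418695213 fz 5.519076573579413 w 0.019391408049568817
angle by pose 238.90828848413187 rad 0.06485907058725295 down 0.013931193304651436
[[0, 0, 0, 0.0157, -0.0065, 0.0003, 10], [0, 0, 0, 0.0325, -0.0087, 0.0007, 10], [0, 0, 0, 0.0493, -0.0065, 0.001, 10], [0, 0, 0, 0.065, -0, 0.0013, 10], [0, 0, 0, 0.0785, 0.0103, 0.0017, 10], [0, 0, 0, 0.0888, 0.0238, 0.002, 10], [0, 0, 0, 0.0953, 0.0395, 0.0023, 10], [0, 0, 0, 0.0975, 0.0563, 0.0027, 10]]
[[ 67 111 121 116  99  93 101  96 113 127 208 214 194 143 124 123 119 115
  115 115 100  98  98 101 106 104 113 114 114 129  99  80 124 134 132 131
  131 130 132 130 129 129 131 124 116 106 113 121 150 155]
 [ 66 118 115 123 109  98  99 102 152 219 230 243 242 231 187 137 123 121
  119 117 112 101 101  98 104 107 114 119 118 116 108  73 128 142 141 142
  141 140 139 140 142 142 141 136 122 112 117 120 122 152]
 [ 68 109 121 111  98  96 158 124 111 234 246 246 246 245 239 224 167 129
  123 118 121  98 100 100 105 107 120 118 116 139 113  69 129 142 140 142
  141 142 140 141 141 141 142 140 123 125 120 121 122 126]]
```

Call:
step_arm([
  [[0,0,0,0.0157,-0.0065,0.0003,10],[0,0,0,0.0325,-0.0087,0.0007,10],[0,0,0,0.0493,-0.0065,0.001,10]],
])

```text
time: 15.48
ee_pos: [0.4563, -0.2236, 0.2606]
eef_rot: [0.443, 0.896, -0.0, 0.001]
ft_force: [-0.7, -4.7, 4.9]
width: 0.0193
grip_force: 25.0
```

```bash
python3 wind.py 285 15 8
```

```text
time 15.475 radial 2.4370042071219453 resist 4.128209159522257 fz 4.885995397209545 w 0.019262159263100258
angle by pose 284.67919493339235 rad 0.06465194938151105 down 0.014934242233979371
[[0, 0, 0, 0.0157, 0.0065, 0.0003, 10], [0, 0, 0, 0.0291, 0.0168, 0.0007, 10], [0, 0, 0, 0.0395, 0.0303, 0.001, 10], [0, 0, 0, 0.046, 0.046, 0.0013, 10], [0, 0, 0, 0.0482, 0.0628, 0.0017, 10], [0, 0, 0, 0.046, 0.0796, 0.002, 10], [0, 0, 0, 0.0395, 0.0953, 0.0023, 10], [0, 0, 0, 0.0291, 0.1087, 0.0027, 10]]
```

Call:
step_arm([
  [[0,0,0,0,0,0,10],[0,0,0,0,0,0,10]],
])

```text
time: 15.72
ee_pos: [0.4563, -0.2231, 0.2604]
eef_rot: [0.443, 0.897, 0.0, -0.0]
ft_force: [-1.5, -1.3, 5.8]
width: 0.0193
grip_force: 25.0
```

```bash
python3 wind.py 285 15 5
```

```text
time 15.725 radial 1.9208895813004425 resist 0.6151178850209202 fz 5.782929831195724 w 0.019293114585841823
angle by pose 285.13838639392924 rad 0.06453725393010426 down 0.015092830702117994
[[0, 0, 0, 0.0157, 0.0065, 0.0003, 10], [0, 0, 0, 0.0291, 0.0168, 0.0007, 10], [0, 0, 0, 0.0395, 0.0303, 0.001, 10], [0, 0, 0, 0.046, 0.046, 0.0013, 10], [0, 0, 0, 0.0482, 0.0628, 0.0017, 10]]
```

Still free. The next stroke is 120°.

Call:
step_arm([
  [[0,0,0,0.0157,0.0065,0.0003,10],[0,0,0,0.0291,0.0168,0.0007,10],[0,0,0,0.0395,0.0303,0.001,10],[0,0,0,0.046,0.046,0.0013,10],[0,0,0,0.0482,0.0628,0.0017,10],[0,0,0,0.046,0.0796,0.002,10],[0,0,0,0.0395,0.0953,0.0023,10],[0,0,0,0.0291,0.1087,0.0027,10]],
])

```text
time: 16.73
ee_pos: [0.5253, -0.1332, 0.2572]
eef_rot: [0.443, 0.897, -0.0, -0.0]
ft_force: [-3.0, -2.0, 5.4]
width: 0.0193
grip_force: 25.0
```

```bash
python3 wind.py 45 15 7
```

```text
time 16.725 radial -2.348954396429052 resist 2.7371468352386588 fz 5.39590298307191 w 0.019332054912905492
angle by pose 45.5294415885346 rad 0.0660567532710267 down 0.01826776585194394
[[0, 0, 0, -0.0135, 0.0103, 0.0003, 10], [0, 0, 0, -0.0291, 0.0168, 0.0007, 10], [0, 0, 0, -0.046, 0.019, 0.001, 10], [0, 0, 0, -0.0628, 0.0168, 0.0013, 10], [0, 0, 0, -0.0785, 0.0103, 0.0017, 10], [0, 0, 0, -0.0919, 0, 0.002, 10], [0, 0, 0, -0.1023, -0.0135, 0.0023, 10]]
```

Call:
step_arm([
  [[0,0,0,-0.0135,0.0103,0.0003,10],[0,0,0,-0.0291,0.0168,0.0007,10],[0,0,0,-0.046,0.019,0.001,10],[0,0,0,-0.0628,0.0168,0.0013,10],[0,0,0,-0.0785,0.0103,0.0017,10],[0,0,0,-0.0919,0,0.002,10],[0,0,0,-0.1023,-0.0135,0.0023,10]],
])

```text
time: 17.6
ee_pos: [0.578, -0.2218, 0.2553]
eef_rot: [0.442, 0.897, 0.001, 0.001]
ft_force: [2.0, 3.2, 8.0]
width: 0.0195
grip_force: 25.0
```

```bash
python3 wind.py 150 15 6
```

```text
time 17.6 radial 0.6535000993807087 resist 3.733340373042048 fz 7.983047493340521 w 0.019458784357994394
angle by pose 148.27466610025112 rad 0.06608842708716814 down 0.02031469014172741
[[0, 0, 0, -0.0065, -0.0157, 0.0003, 10], [0, 0, 0, -0.0087, -0.0325, 0.0007, 10], [0, 0, 0, -0.0065, -0.0493, 0.001, 10], [0, 0, 0, 0, -0.065, 0.0013, 10], [0, 0, 0, 0.0103, -0.0785, 0.0017, 10], [0, 0, 0, 0.0238, -0.0888, 0.002, 10]]
```

Call:
step_arm([
  [[0,0,0,-0.0065,-0.0157,0.0003,10],[0,0,0,-0.0087,-0.0325,0.0007,10],[0,0,0,-0.0065,-0.0493,0.001,10],[0,0,0,0,-0.065,0.0013,10],[0,0,0,0.0103,-0.0785,0.0017,10],[0,0,0,0.0238,-0.0888,0.002,10]],
])

```text
time: 18.35
ee_pos: [0.4923, -0.2592, 0.2538]
eef_rot: [0.443, 0.896, -0.0, 0.002]
ft_force: [2.9, -3.2, 5.2]
width: 0.0194
grip_force: 25.0
```

```bash
python3 wind.py 240 15 6
```

```text
time 18.35 radial 1.8655355603678891 resist 3.8900024258094628 fz 5.164844202378037 w 0.0193583664343991
angle by pose 238.83953740026953 rad 0.06498770567595095 down 0.02192895721371206
[[0, 0, 0, 0.0157, -0.0065, 0.0003, 10], [0, 0, 0, 0.0325, -0.0087, 0.0007, 10], [0, 0, 0, 0.0493, -0.0065, 0.001, 10], [0, 0, 0, 0.065, -0, 0.0013, 10], [0, 0, 0, 0.0785, 0.0103, 0.0017, 10], [0, 0, 0, 0.0888, 0.0238, 0.002, 10]]
```

Call:
step_arm([
  [[0,0,0,0.0157,-0.0065,0.0003,10],[0,0,0,0.0325,-0.0087,0.0007,10],[0,0,0,0.0493,-0.0065,0.001,10],[0,0,0,0.065,0,0.0013,10],[0,0,0,0.0785,0.0103,0.0017,10],[0,0,0,0.0888,0.0238,0.002,10]],
])

```text
time: 19.1
ee_pos: [0.4561, -0.174, 0.2517]
eef_rot: [0.444, 0.896, -0.0, 0.0]
ft_force: [-4.3, -5.5, 7.4]
width: 0.0195
grip_force: 25.0
```

```bash
python3 wind.py 330 15 6
```

```text
time 19.1 radial 1.840116729893312 resist 6.693766549600093 fz 7.3701373555043075 w 0.019451830762712542
angle by pose 329.79445216297523 rad 0.06474491600873844 down 0.023865368864464966
[[0, 0, 0, 0.0065, 0.0157, 0.0003, 10], [0, 0, 0, 0.0087, 0.0325, 0.0007, 10], [0, 0, 0, 0.0065, 0.0493, 0.001, 10], [0, 0, 0, 0, 0.065, 0.0013, 10], [0, 0, 0, -0.0103, 0.0785, 0.0017, 10], [0, 0, 0, -0.0238, 0.0888, 0.002, 10]]
```

Contact. I hold still for a stopped reading.

Call:
step_arm([
  [[0,0,0,0,0,0,10],[0,0,0,0,0,0,10]],
])

```text
time: 19.35
ee_pos: [0.4565, -0.1733, 0.2515]
eef_rot: [0.443, 0.897, 0.0, 0.0]
ft_force: [-2.6, -2.5, 7.3]
width: 0.0194
grip_force: 25.0
```

```bash
python3 wind.py 330 10 3
```

```text
time 19.35 radial 1.4610053352715817 resist 3.2805293219896074 fz 7.312881762182198 w 0.019423323801418237
angle by pose 330.5270386467465 rad 0.06466042242952155 down 0.023988435741897355
[[0, 0, 0, 0.0048, 0.0103, 0.0002, 10], [0, 0, 0, 0.0077, 0.0212, 0.0004, 10], [0, 0, 0, 0.0087, 0.0325, 0.0007, 10]]
```

Call:
step_arm([
  [[0,0,0,0.0048,0.0103,0.0002,10],[0,0,0,0.0077,0.0212,0.0004,10]],
])

```text
time: 19.6
ee_pos: [0.4681, -0.1549, 0.2511]
eef_rot: [0.443, 0.896, -0.0, -0.0]
ft_force: [-5.3, -3.9, 9.6]
width: 0.0192
grip_force: 25.0
```

```bash
python3 wind.py 350
```

```text
time 19.6 radial 1.3136935500856475 resist 6.455198336941647 fz 9.633259009681375 w 0.019182383250246206
angle by pose 349.8288122080999 rad 0.06481230963686425 down 0.024450129025417353
```

Call:
step_arm([
  [[0,0,0,0,0,0,10],[0,0,0,0,0,0,10]],
])

```text
time: 19.85
ee_pos: [0.4684, -0.1545, 0.251]
eef_rot: [0.443, 0.897, -0.0, -0.0]
ft_force: [-5.0, -2.1, 8.6]
width: 0.0194
grip_force: 25.0
```

```bash
python3 wind.py 350 10 2
```

```text
time 19.85 radial 2.231525800636767 resist 4.907787631393367 fz 8.600118581129708 w 0.019380411760737154
angle by pose 350.2824248419889 rad 0.06486181113028046 down 0.02448010243438277
[[0, 0, 0, 0.001, 0.0113, 0.0002, 10], [0, 0, 0, 0, 0.0226, 0.0004, 10]]
```

Call:
step_arm([
  [[0,0,0,0.001,0.0113,0.0002,10],[0,0,0,0.001,0.0113,0.0002,10],[0,0,0,0.001,0.0113,0.0002,10]],
])

```text
time: 20.23
ee_pos: [0.4767, -0.1469, 0.2508]
eef_rot: [0.443, 0.896, -0.0, -0.0]
ft_force: [-5.2, -2.2, 8.9]
width: 0.0194
grip_force: 25.0
```

```bash
python3 wind.py 0
```

```text
time 20.225 radial 1.4230321999790887 resist 5.468427684379113 fz 8.85543471965173 w 0.01939961646019314
angle by pose 0.2054231535532428 rad 0.06498974209556685 down 0.02471891053385379
```

Hand-tight: 5.5 N when stopped. Next I let go and back straight up.

Call:
step_arm([
  [[0,0,0,0,0,0,60],[0,0,0,0,0,0,60],[0,0,0,0,0,0,60],[0,0,0,0,0,0,60],[0,0,0,0,0,-0.03,60],[0,0,0,0,0,-0.08,60],[0,0,0,0,0,-0.12,60],[0,0,0,0,0,-0.12,60],[0,0,0,0,0,-0.12,60]],
])

```text
time: 21.35
ee_pos: [0.476, -0.1465, 0.3699]
eef_rot: [0.443, 0.897, 0.0, -0.0]
ft_force: [-0.0, 0.1, -0.6]
width: 0.052
grip_force: 0.0
```

Run:
```python
from h import *
from bench import readout
s=readout.read_state(); print(s["ee_pos"],s["ft_force"],s["width"])
S=shot("scene","s9"); W=shot("wrist","w9"); z=.183
B=blobs(S,"red",8)[0]; print([b for b in B if 230<b[0][0]<300 and b[0][1]<200])
print("expected dot,knob", proj(S,[[.516,-.197,z+.038],[.4764,-.1455,z+.063]]))
print(blobs(W,"red",60)[0], [plane(W,b[0],z+.038).round(4) for b in blobs(W,"red",60)[0]])
for n,x in(("wash",(169.6,186.1)),("redb",(210.8,138.1))): print(n,x,[b[0] for b in B if abs(b[0][0]-x[0])<6 and abs(b[0][1]-x[1])<6])
```

```text
[ 0.4759504  -0.14653869  0.36988532] [-0.04100045  0.07333472 -0.64558082] 0.051999932852509215
[([270.0, 146.3], [267, 139, 7, 16, 105]), ([247.7, 152.1], [245, 151, 6, 3, 15])]
expected dot,knob [[247.98198686 151.8337226 ]
 [269.27157196 147.32231451]]
[([264.1, 212.0], [252, 195, 25, 34, 676]), ([279.9, 270.9], [270, 262, 21, 17, 285])] [array([ 0.4707, -0.1615,  0.221 ]), array([ 0.5153, -0.1974,  0.221 ])]
wash (169.6, 186.1) [[169.6, 186.0]]
redb (210.8, 138.1) [[210.8, 138.1]]
```

```bash
python3 -c "
from bench import r
print(r.close_job())"
```

```text
the job is handed in; nothing more can be done
None
```

I fitted the crank fully down on the square, wound the spindle clockwise until the knob read hand-tight (about 5.5 N at rest, roughly 160–190 N on the cartridge by my estimate), let go, and handed the job in at about 21 s; hand-in did not return a verdict.

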